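# Put the sharpening stone away and latch the gouge cabinet

### The arm

A 6-joint arm with a two-finger parallel gripper is mounted at the origin on the work surface. World frame = base frame: x ahead of the robot, y to its left, z up, the work surface at z = 0. Lengths are in m, angles in degrees, forces in N, time in s.
With the tool pointing down it reaches from about 0.375 to 0.9 m from the base axis. Payload 3.1 kg.
Tool frame: the origin (TCP) lies at the very end of the fingers, on their centre line; the grasp point (between the pads) lies 19 mm behind it; z points along the fingers, y is the line along which they close (so a half turn about z gives the same grasp; the last joint's range is limited). The gripper opens to 87 mm and grips with 3 to 60 N. Pads are 19 mm wide; open, the fingers measure 117 mm over their backs; the gripper's body (75 mm by 190 mm) begins 51 mm behind the grasp point.
Start: joints at [63.111, 30.224, 82.088, -0, 67.689, -10.227], TCP at [0.179, 0.599, 0.223] pointing down, gripper open.
Joint ranges: [-176.69, 176.69], [-43.24, 126.21], [12.49, 139.97], [-82, 262], [0, 151.66], [-163.58, 163.58]. Speed limits (degrees/s): [159.86, 159.86, 180, 180, 180, 180].

### API

Orientations are given as a 3x3 rotation matrix whose columns are the frame's x, y, z axes.
In Python, from rig import bot gives the robot as it stands.
- The arm moves only by the tool move_arm, never from a script. Its argument "increments" is a list of rows, each an object with "xyz": the shift along the tool's x, y, z in mm, a list of three; "roll": the turn about the tool's z in rad; "grip": the opening in per cent of the stroke, from 0 (shut) to 100 (fully open). A call has 1 to 5 rows; each row shifts and turns the commanded pose from where the row before left it, along the tool's axes as they then stand; what a row does not reach is not made up. A row lasts 1/12 s, in which the tool goes at most 41.7 mm and 7.16 degrees, less where a joint would pass 70% of its speed; a pose out of reach is approached as far as the arm can. A call is refused whole if a number of a shift passes 41.7 or a number of a turn 0.125, either way. A call with a gripper value outside its range is refused whole. The fingers move at their own pace and stop on an object; the grip force is fixed at half the most. Time passes only in rows, so rows that do not move let the fingers close. It gives the time, the measured TCP pose, the force, the opening and the grip force at its end, in the units of the state.
- bot.read_state(): the state, without advancing time (a new reading comes with each control period).
- bot.capture(name): name is "side" or "top" or "wrist"; returns (picture, depth): 384x512x3 uint8, red, green, blue; 384x512 float32, m along the optical axis (not along the pixel's ray), 0 where there is no reading.
- bot.camera_model(name): a dict with "intrinsics" (3x3 intrinsics, pixels), "rvec" (rotation vector, rad) and "tvec" (3), from world to camera coordinates, as OpenCV has them; the wrist camera has in their place "tool_from_camera" (4x4, takes a point from camera to tool coordinates, whose origin is the TCP and whose axes are the flange's). Camera axes: x right, y down, z forward; pixel columns grow to the right and rows downward; lengths in m; the calibration is good to about 2 mm. The wrist camera is an equidistant fisheye: a pixel r from the principal point sees the ray r / f radians off the axis. A picture is of the moment at which its call begins: read the wrist's pose just before it. camera_model takes no time and is no camera call.
- bot.hand_in(): hands the job in; it is judged then, once.
Trained networks look in the newest picture that a camera, given by its name, has taken for a name from the list of things; names that differ only in an ending like _2 or _b are one class to them, and where a whole thing is asked for, a point or a joint stands for the part that bears it (a point fixed in the world has none). Each returns a list of dicts, best first, with "conf" (0 to 1); they miss things now and then, are a little off and sometimes report something else, mostly with a low value. They report only what shows in the picture. A call takes as long as a camera call. They do not tell look-alikes from the thing itself.
- bot.spot_in(label, camera): "at" ([x, y, z] in m, in the coordinates of the camera as it stood for that picture, good to about 4 mm: the middle of the surface that is visible of it).
- bot.trace(label, camera): "mask" (384x512 bool, what is visible of it).
The state is a dict: "time_s": time; "joint_positions": joint angles; "qvel": joint speeds; "tau": joint torques, N m; "position": TCP position; "tcp_rot": TCP orientation; "force": force on the tool from outside, world axes, zero at the start; "moment": the same for the moment, N m; "opening": opening from 0.0 (shut) to 1.0 (fully open); "grasp_force": force on a finger pad.
Only numpy, scipy, OpenCV 4.12 (cv2) and the standard library are available. Lean on these libraries where they do the work, as an engineer would, in place of code of your own. Each camera call takes 0.05 s, during which the arm holds its last target. There are 200 camera calls.

### The job

Put the sharpening stone in the empty front compartment of the tray that sticks out of the low cabinet, lying flat with the stone face up. Slide the tray fully home to the back of the cabinet, then push the cabinet door shut until it clicks past its catch and stays flush. Leave the standing mallet and the loose gouge to the left of the cabinet where they are.

Things in the scene. Friction and masses are not known exactly. Their poses are not given: they have to be found in the camera images.
- cabinet: Low dark-wood cabinet fixed to the bench, open in front: 260 wide (y), 215 deep (x), 85 high; side walls 12 thick, roof 8, beginning 65 behind the front; no floor (the tray runs on the bench), inner back wall at x = +205. Origin: on the bench, middle of the front opening; x runs into the cabinet, z up.
- door (a joint): Door hinge: 0 = shut and flush, grows as it opens towards the robot, to 2.1 rad. At angle a the door points from the hinge along (-sin a, -cos a) in the cabinet frame. Panel 260 wide, 18 thick, z 4 to 85, in front of the opening when shut. A sprung roller catch near the free edge resists from about 0.09 rad (edge 22 short of flush) with up to some 4 N there, then snaps the door in to 0.
- door_hinge (a point): On the door's upright hinge axis (the cabinet's left front edge, cabinet frame x 0, y +130), at z 44.
- door_push (a point): Point on the door's outer face, 170 from the hinge axis, at z 59; its x axis is normal to the door and points from the outer face to the inner. A brass knob stands 35 out of this face, 240 from the hinge, at z 34.
- tray: Wooden tray, 190 deep (x), 228 wide (y), 4 to spare each side in the cabinet, out by about 145. Front wall 10 thick, 50 high, its middle 90 rising to 66; others 8, 30 high; floor 6. Empty front compartment 100 (x) by 212 (y), middle at tray x = -35; gouges behind. Origin: middle of underside; x into the cabinet. Home: against the back wall, origin at cabinet x = +110, front wall 15 inside.
- stone: Sharpening stone in a wooden holder, 0.42 kg: holder 60 (x) by 180 (y) by 20 high; on it a grey stone 50 (x) by 170 (y) by 20, so 40 high in all. Origin: middle of the holder's underside; z points out of the stone face (up at the start), y along its length.
- mallet: Turned wooden carver's mallet standing on its head, 72 across, 210 high. Origin: middle of its foot. Leave alone.
- gouge_left: Loose gouge with wooden handle, 220 long (x), 24 thick, lying to the left of the cabinet. Origin: under its middle. Leave alone.
Mind the look-alikes: they are no part of the job. Leave any blue look-alike of the stone alone.

How it is judged:
By the outcome, as a careful person would: the job done as asked, in the order asked, and still so for the second after the job is handed in, with the robot touching nothing.
It also fails if it takes over 66 s, if anything falls off the work surface, if the arm or the gripper's body presses on something with over 40 N, if the wrist force passes 120 N, or if a joint passes its speed limit or range.

## Working session

There is one attempt and no reset: what is moved stays moved. The work goes in short steps, Python scripts to look and compute and a tool call to move; the robot and the scene stay as the last step left them, time stands still between calls to the robot, and variables do not carry over. Pictures are saved under pics/ and viewed, at most 10 in all, crops included, and the job is handed in when it is done.

Besides the shell and the picture viewer there is one more tool, called after ">>>" by a JSON object that holds its "method" and its "body". move_arm: Moves the arm, as the interface text tells. Its arguments: {"type":"object","properties":{"increments":{"type":"array"}},"required":["increments"]}

```bash
ls; mkdir -p pics
cat > h.py <<'E'
import numpy as np, cv2
from rig import bot
def w2c(n):
    m=bot.camera_model(n)
    if 'rvec' in m:
        return cv2.Rodrigues(np.array(m['rvec'],float))[0],np.array(m['tvec'],float).ravel(),np.array(m['intrinsics'])
def c2w(n,p):
    R,t,K=w2c(n); return (np.asarray(p)-t)@R
def cloud(n,d):
    R,t,K=w2c(n); v,u=np.mgrid[:384,:512]
    P=np.stack([(u-K[0,2])/K[0,0]*d,(v-K[1,2])/K[1,1]*d,d],-1)
    return (P-t)@R
E
python3 - <<'E'
from h import *
ims=[]
for n in ('top','side'):
    im,d=bot.capture(n); np.savez(f'pics/{n}.npz',im=im,d=d)
    cv2.imwrite(f'pics/{n}0.png',im[:,:,::-1])
    for l in ('stone','tray','cabinet','door','door_push','mallet','gouge_left'):
        for r in bot.spot_in(l,n): print(n,l,round(r['conf'],2),c2w(n,r['at']).round(3))
E
```

```text
pics
top stone 0.87 [ 0.233 -0.392  0.043]
top stone 0.76 [ 0.434 -0.329  0.043]
top stone 0.72 [ 0.401 -0.541  0.045]
top tray 0.77 [0.521 0.081 0.005]
top cabinet 0.56 [0.692 0.131 0.089]
top door 0.94 [0.424 0.226 0.074]
top door_push 0.88 [0.422 0.227 0.077]
top mallet 0.81 [ 0.685 -0.266  0.105]
top gouge_left 0.61 [0.569 0.409 0.018]
side stone 0.82 [ 0.426 -0.347  0.041]
side stone 0.79 [ 0.393 -0.553  0.036]
side stone 0.74 [ 0.223 -0.415  0.04 ]
side tray 0.87 [0.521 0.07  0.024]
side cabinet 0.66 [0.652 0.151 0.076]
side door 0.88 [0.43  0.226 0.056]
side door_push 0.87 [0.426 0.223 0.061]
side mallet 0.71 [ 0.686 -0.277  0.092]
side mallet 0.31 [0.428 0.224 0.057]
side gouge_left 0.45 [0.564 0.418 0.02 ]
```

View pics/top0.png

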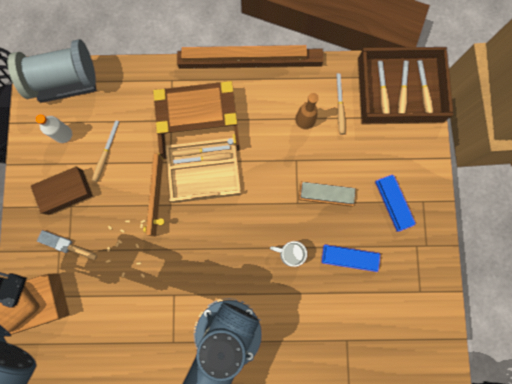

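View pics/side0.png

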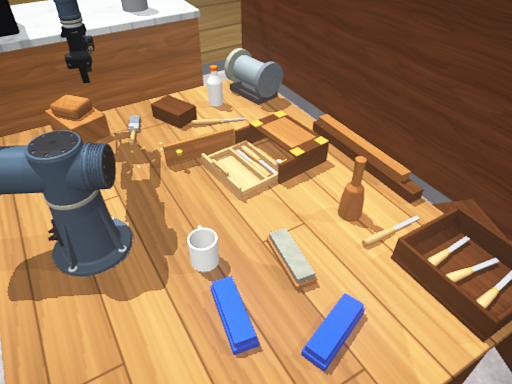

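The top view shows the grey stone at (327,193), blue look-alikes at (395,203) and (351,258), the door at about (153,195) roughly 90° open, the tray at (204,165), and the mug at (292,253).

```bash
cat >> h.py <<'E'
def rect(P):
    c,s,a=cv2.minAreaRect((P[:,:2]*1000).astype(np.float32)); b=cv2.boxPoints((c,s,a))
    return np.round(c,1),np.round(s,1),round(a,1),b.round(0).tolist()
E
python3 - <<'E'
from h import *
z=np.load('pics/top.npz'); W=cloud('top',z['d'])
ok=z['d']>0
def show(nm,m): print(nm,m.sum(),rect(W[m]),'z',np.median(W[m][:,2]).round(4))
x,y,h=W[...,0],W[...,1],W[...,2]
bot.capture('top')
for l in ('stone','tray','cabinet','door'):
    for r in bot.trace(l,'top'):
        m=cv2.erode(r['mask'].astype(np.uint8),np.ones((2,2)))>0
        m&=ok; show(l+str(round(r['conf'],2)),m)
        if l=='stone': show(' top',m&(h>.034))
        if l=='door': show(' top',m&(h>.078))
        if l=='cabinet': show(' top',m&(h>.078))
        if l=='tray':
            for lo,hi in ((.022,.04),(.042,.056),(.058,.08)): show(f' {lo}',m&(h>lo)&(h<hi))
m=ok&(x>.35)&(x<.85)&(y>-.05)&(y<.3)&(h>.078)&(h<.095); show('85',m)
m=ok&(x>.38)&(x<.5)&(y>-.02)&(y<.19)&(h>.04)&(h<.08); show('front',m)
print(w2c('top')[1],w2c('top')[2][0,0])
E
```

```text
stone0.95 998 (array([ 228.4, -394.5]), array([176.2,  57.3]), 80.4, [[185.0, -477.0], [242.0, -486.0], [271.0, -312.0], [215.0, -303.0]]) z 0.0402
 top 860 (array([ 230. , -394.8]), array([171. ,  50.3]), 80.4, [[191.0, -475.0], [241.0, -483.0], [269.0, -315.0], [220.0, -306.0]]) z 0.0409
stone0.91 961 (array([ 435.3, -330.6]), array([183.9,  54.8]), 81.8, [[395.0, -418.0], [449.0, -426.0], [476.0, -244.0], [421.0, -236.0]]) z 0.0395
 top 769 (array([ 438. , -326.7]), array([170.1,  49.4]), 81.9, [[402.0, -407.0], [451.0, -414.0], [474.0, -246.0], [426.0, -239.0]]) z 0.0404
stone0.8 1066 (array([ 404.4, -553.7]), array([177.9,  72.9]), 20.6, [[308.0, -551.0], [334.0, -619.0], [500.0, -557.0], [475.0, -488.0]]) z 0.0392
 top 814 (array([ 405.8, -548. ]), array([169.1,  53.3]), 19.7, [[317.0, -551.0], [335.0, -602.0], [494.0, -545.0], [476.0, -494.0]]) z 0.0404
tray0.91 3835 (array([522.5,  77.1]), array([189.2, 225.3]), 6.0, [[417.0, 179.0], [440.0, -45.0], [628.0, -25.0], [605.0, 199.0]]) z 0.0095
 0.022 898 (array([522.6,  77.1]), array([188.7, 225.2]), 5.9, [[417.0, 179.0], [440.0
[... 508 characters left out ...]
79.3, 501.7]), 87.6, [[299.0, -30.0], [800.0, -51.0], [812.0, 228.0], [311.0, 249.0]]) z 0.0857
door0.76 943 (array([435.9, 233.9]), array([255.1,  68.1]), 3.0, [[307.0, 261.0], [310.0, 193.0], [565.0, 206.0], [562.0, 274.0]]) z 0.0717
 top 419 (array([437.1, 230.9]), array([ 18.1, 254.9]), 85.6, [[309.0, 232.0], [563.0, 212.0], [565.0, 230.0], [311.0, 250.0]]) z 0.085
85 3958 (array([578.7,  98.6]), array([281. , 464.9]), 88.4, [[342.0, -35.0], [807.0, -48.0], [815.0, 232.0], [350.0, 246.0]]) z 0.0857
front 243 (array([433.5,  81.9]), array([ 12.2, 200.8]), 6.3, [[416.0, 181.0], [439.0, -19.0], [451.0, -17.0], [428.0, 182.0]]) z 0.0527
[-0.06610337  0.46071868  1.41971429] 449.5382598156633
```

```bash
cat >> h.py <<'E'
def plan(wps,p=None,yaw=None,step=40):
    """wps: (x,y,z mm, yaw deg of tool y axis); prints rows in tool axes; tool down"""
    s=bot.read_state(); R=np.array(s['tcp_rot']); 
    if p is None: p=np.array(s['position'])*1000
    a=np.arctan2(R[1,1],R[0,1])
    print('t',s['time_s'],'p',np.round(p,1),'yaw_y',np.degrees(a).round(1),'zax',R[:,2].round(3),'F',np.round(s['force'],1),'op',s['opening'],'j',np.round(s['joint_positions'],0))
    for w in wps:
        d=np.array(w[:3])-p; da=0 if w[3] is None else (np.radians(w[3])-a+np.pi/2)%np.pi-np.pi/2
        n=int(max(np.ceil(np.linalg.norm(d)/step),np.ceil(abs(da)/.12),1))
        for i in range(n):
            ya=np.array([np.cos(a),np.sin(a),0]); za=np.array([0,0,-1.]); xa=np.cross(ya,za)
            print([float(round(v,1)) for v in (d/n@xa,d/n@ya,d/n@za)],round(-da/n,3))
            a+=da/n
        p=np.array(w[:3],float); print('--')
E
python3 - <<'E'
from h import *
plan([(430,130,200,-8),(440,-325,140,None)])
z=np.load('pics/top.npz'); W=cloud('top',z['d']); x,y,h=W[...,0],W[...,1],W[...,2]
m=(z['d']>0)&(x>.6)&(x<.82)&(y>-.1)&(y<.3)&(h>.078)&(h<.095); print(rect(W[m]))
m=(z['d']>0)&(x>.5)&(x<.7)&(y>-.1)&(y<.05)&(h>.078)&(h<.095); print(rect(W[m]))
E
```

```text
t 1.05 p [179.2 598.8 222.5] yaw_y 73.3 zax [-0. -0. -1.] F [-0.3  0.1 -0.3] op 1.0017596584324977 j [ 63.  30.  82.   0.  68. -10.]
[-26.8, -26.9, 1.6] 0.101
[-29.4, -24.1, 1.6] 0.101
[-31.6, -21.0, 1.6] 0.101
[-33.6, -17.7, 1.6] 0.101
[-35.2, -14.2, 1.6] 0.101
[-36.5, -10.6, 1.6] 0.101
[-37.4, -6.8, 1.6] 0.101
[-37.9, -3.0, 1.6] 0.101
[-38.0, 0.9, 1.6] 0.101
[-37.7, 4.7, 1.6] 0.101
[-37.0, 8.5, 1.6] 0.101
[-36.0, 12.2, 1.6] 0.101
[-34.5, 15.8, 1.6] 0.101
[-32.8, 19.2, 1.6] 0.101
--
[-37.4, 6.1, 5.0] 0.0
[-37.4, 6.1, 5.0] 0.0
[-37.4, 6.1, 5.0] 0.0
[-37.4, 6.1, 5.0] 0.0
[-37.4, 6.1, 5.0] 0.0
[-37.4, 6.1, 5.0] 0.0
[-37.4, 6.1, 5.0] 0.0
[-37.4, 6.1, 5.0] 0.0
[-37.4, 6.1, 5.0] 0.0
[-37.4, 6.1, 5.0] 0.0
[-37.4, 6.1, 5.0] 0.0
[-37.4, 6.1, 5.0] 0.0
--
(array([691.9,  96.8]), array([209.6, 260.4]), 5.9, [[574.0, 215.0], [601.0, -44.0], [810.0, -22.0], [783.0, 237.0]])
(array([645.3,   4.8]), array([108.9,  89.2]), 3.4, [[588.0, 46.0], [594.0, -43.0], [702.0, -37.0], [697.0, 53.0]])
```

>>> {"method": "move_arm", "body": {"increments": [{"xyz":[-27,-27,2],"roll":0.101,"grip":100},{"xyz":[-29,-24,2],"roll":0.101,"grip":100},{"xyz":[-32,-21,2],"roll":0.101,"grip":100},{"xyz":[-34,-18,2],"roll":0.101,"grip":100},{"xyz":[-35,-14,2],"roll":0.101,"grip":100}]}}

```text
time_s: 1.47
position: [0.2696, 0.4296, 0.2126]
tcp_rot: [[-0.697, 0.717, 0.0], [0.717, 0.697, 0.0], [-0.0, 0.0, -1.0]]
force: [0.8, 0.2, -0.1]
opening: 1.003
grasp_force: 0.0
```

>>> {"method": "move_arm", "body": {"increments": [{"xyz":[-36.5,-10.6,2],"roll":0.101,"grip":100},{"xyz":[-37.4,-7,2],"roll":0.101,"grip":100},{"xyz":[-38,-3,2],"roll":0.101,"grip":100},{"xyz":[-38,1,2],"roll":0.101,"grip":100},{"xyz":[-38,5,2],"roll":0.101,"grip":100}]}}

```text
time_s: 1.88
position: [0.3604, 0.262, 0.2028]
tcp_rot: [[-0.262, 0.965, 0.001], [0.965, 0.262, 0.0], [0.0, 0.001, -1.0]]
force: [0.8, 0.1, -0.2]
opening: 0.997
grasp_force: 0.0
```

>>> {"method": "move_arm", "body": {"increments": [{"xyz":[-37,8.5,2],"roll":0.101,"grip":100},{"xyz":[-36,12,2],"roll":0.101,"grip":100},{"xyz":[-34.5,16,2],"roll":0.101,"grip":100},{"xyz":[-33,19,2],"roll":0.101,"grip":100},{"xyz":[-37,6,5],"roll":0,"grip":100}]}}

```text
time_s: 2.3
position: [0.4381, 0.0902, 0.1906]
tcp_rot: [[0.137, 0.99, 0.008], [0.991, -0.137, -0.0], [0.001, 0.008, -1.0]]
force: [1.9, -0.5, -0.4]
opening: 0.999
grasp_force: 0.0
```

>>> {"method": "move_arm", "body": {"increments": [{"xyz":[-37,6,5],"roll":0,"grip":100},{"xyz":[-37,6,5],"roll":0,"grip":100},{"xyz":[-37,6,5],"roll":0,"grip":100},{"xyz":[-37,6,5],"roll":0,"grip":100},{"xyz":[-37,6,5],"roll":0,"grip":100}]}}

```text
time_s: 2.72
position: [0.4379, -0.0971, 0.1646]
tcp_rot: [[0.134, 0.991, 0.001], [0.991, -0.134, -0.0], [-0.0, 0.001, -1.0]]
force: [0.6, 0.7, 0.6]
opening: 0.998
grasp_force: 0.0
```

>>> {"method": "move_arm", "body": {"increments": [{"xyz":[-37,6,5],"roll":0,"grip":100},{"xyz":[-37,6,5],"roll":0,"grip":100},{"xyz":[-37,6,5],"roll":0,"grip":100},{"xyz":[-37,6,5],"roll":0,"grip":100},{"xyz":[-37,6,5],"roll":0,"grip":100}]}}

```text
time_s: 3.13
position: [0.4428, -0.2846, 0.1395]
tcp_rot: [[0.134, 0.991, 0.0], [0.991, -0.134, -0.0], [-0.0, 0.0, -1.0]]
force: [-0.2, 0.1, -0.0]
opening: 1.002
grasp_force: 0.0
```

```bash
python3 -c "
from h import *
plan([(438,-327,110,-8),(438,-327,23,-8)])"
```

```text
t 3.1333 p [ 442.8 -284.6  139.5] yaw_y -7.7 zax [ 0. -0. -1.] F [-0.2  0.1 -0. ] op 1.002333053877751 j [-45.  30. 101.   0.  50. -37.]
[-21.3, 0.5, 14.7] 0.003
[-21.3, 0.5, 14.7] 0.003
--
[0.0, 0.0, 29.0] -0.0
[0.0, 0.0, 29.0] -0.0
[0.0, 0.0, 29.0] -0.0
--
```

>>> {"method": "move_arm", "body": {"increments": [{"xyz":[-21,0.5,15],"roll":0.005,"grip":100},{"xyz":[-21,0.5,15],"roll":0,"grip":100},{"xyz":[0,0,29],"roll":0,"grip":100},{"xyz":[0,0,29],"roll":0,"grip":100},{"xyz":[0,0,22],"roll":0,"grip":100}]}}

```text
time_s: 3.55
position: [0.4378, -0.3248, 0.0279]
tcp_rot: [[0.14, 0.99, -0.0], [0.99, -0.14, 0.0], [0.0, -0.0, -1.0]]
force: [-1.3, 0.4, -0.5]
opening: 1.001
grasp_force: 0.0
```

Run:
```python
from h import *
im,d=bot.capture('wrist'); cv2.imwrite('pics/w1.png',im[:,:,::-1])
plan([(438,-327,23,-8)])
```

```text
t 3.6 p [ 436.  -322.7   24.5] yaw_y -8.0 zax [-0.005  0.006 -1.   ] F [-0.1  0.5 -1.4] op 1.000172850234818 j [-48.  42. 102.  -0.  37. -40.]
[-4.0, 2.5, 1.5] -0.0
--
```

View pics/w1.png

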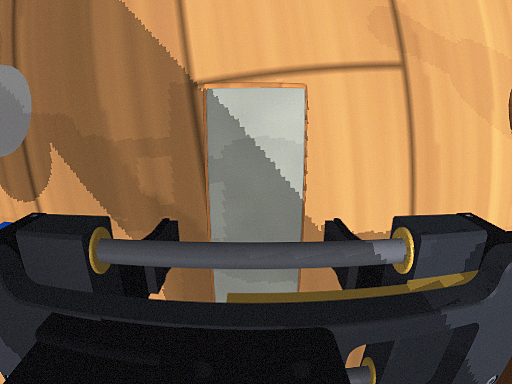

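The stone sits centred between the fingers (at 205–305 px across), aligned. Closing.

>>> {"method": "move_arm", "body": {"increments": [{"xyz":[-3,0,0],"roll":0,"grip":100},{"xyz":[0,0,0],"roll":0,"grip":0},{"xyz":[0,0,0],"roll":0,"grip":0},{"xyz":[0,0,0],"roll":0,"grip":0},{"xyz":[0,0,0],"roll":0,"grip":0}]}}

```text
time_s: 4.02
position: [0.4386, -0.3278, 0.0311]
tcp_rot: [[0.138, 0.99, 0.002], [0.99, -0.138, -0.002], [-0.002, 0.002, -1.0]]
force: [0.6, -0.5, 0.5]
opening: 0.782
grasp_force: 0.0
```

>>> {"method": "move_arm", "body": {"increments": [{"xyz":[0,0,0],"roll":0,"grip":0},{"xyz":[0,0,0],"roll":0,"grip":0},{"xyz":[0,0,0],"roll":0,"grip":0},{"xyz":[0,0,-15],"roll":0,"grip":0},{"xyz":[0,0,-35],"roll":0,"grip":0}]}}

```text
time_s: 4.43
position: [0.4347, -0.3239, 0.0758]
tcp_rot: [[0.139, 0.99, -0.008], [0.99, -0.139, 0.009], [0.008, -0.009, -1.0]]
force: [-0.7, -0.5, -5.1]
opening: 0.569
grasp_force: 30.0
```

>>> {"method": "move_arm", "body": {"increments": [{"xyz":[0,0,-35],"roll":0,"grip":0},{"xyz":[0,0,-35],"roll":0,"grip":0}]}}

```text
time_s: 4.6
position: [0.4365, -0.3258, 0.1494]
tcp_rot: [[0.139, 0.99, -0.003], [0.99, -0.138, 0.003], [0.003, -0.004, -1.0]]
force: [0.7, -1.3, -5.2]
opening: 0.57
grasp_force: 30.0
```

Run:
```python
from h import *
plan([(488,73,150,6)])
im,d=bot.capture('side'); cv2.imwrite('pics/s1.png',im[:,:,::-1])
print([(r['conf'],c2w('side',r['at']).round(3)) for r in bot.spot_in('stone','side')])
```

```text
t 4.6 p [ 436.5 -325.8  149.4] yaw_y -8.0 zax [-0.003  0.003 -1.   ] F [ 0.7 -1.3 -5.2] op 0.5699703623938002 j [-48.  30.  98.  -0.  53. -41.]
[36.6, -0.4, -0.1] -0.022
[36.6, 0.4, -0.1] -0.022
[36.5, 1.2, -0.1] -0.022
[36.5, 2.0, -0.1] -0.022
[36.4, 2.8, -0.1] -0.022
[36.4, 3.7, -0.1] -0.022
[36.3, 4.5, -0.1] -0.022
[36.2, 5.3, -0.1] -0.022
[36.1, 6.1, -0.1] -0.022
[35.9, 6.9, -0.1] -0.022
[35.7, 7.7, -0.1] -0.022
--
[(0.89, array([ 0.419, -0.37 ,  0.161])), (0.88, array([ 0.394, -0.555,  0.041])), (0.6, array([ 0.224, -0.415,  0.04 ]))]
```

>>> {"method": "move_arm", "body": {"increments": [{"xyz":[36.6,0,0],"roll":-0.022,"grip":0},{"xyz":[36.6,0.5,0],"roll":-0.022,"grip":0},{"xyz":[36.5,1,0],"roll":-0.022,"grip":0},{"xyz":[36.5,2,0],"roll":-0.022,"grip":0},{"xyz":[36.4,3,0],"roll":-0.022,"grip":0}]}}

```text
time_s: 5.12
position: [0.4597, -0.1435, 0.1476]
tcp_rot: [[0.029, 1.0, -0.004], [1.0, -0.029, 0.002], [0.002, -0.004, -1.0]]
force: [0.9, 0.2, -5.5]
opening: 0.57
grasp_force: 30.0
```

>>> {"method": "move_arm", "body": {"increments": [{"xyz":[36.4,3.5,0],"roll":-0.022,"grip":0},{"xyz":[36.3,4.5,0],"roll":-0.022,"grip":0},{"xyz":[36.2,5.3,0],"roll":-0.022,"grip":0},{"xyz":[36,6,0],"roll":-0.022,"grip":0},{"xyz":[36,7,0],"roll":-0.022,"grip":0}]}}

```text
time_s: 5.53
position: [0.4832, 0.0374, 0.1476]
tcp_rot: [[-0.082, 0.997, -0.005], [0.997, 0.082, 0.001], [0.001, -0.005, -1.0]]
force: [1.0, 0.6, -4.4]
opening: 0.571
grasp_force: 30.0
```

>>> {"method": "move_arm", "body": {"increments": [{"xyz":[35,8,0],"roll":-0.022,"grip":0},{"xyz":[0,0,0],"roll":0,"grip":0},{"xyz":[0,0,0],"roll":0,"grip":0},{"xyz":[0,0,0],"roll":0,"grip":0}]}}

```text
time_s: 5.87
position: [0.4889, 0.0711, 0.1481]
tcp_rot: [[-0.104, 0.995, -0.004], [0.995, 0.104, -0.0], [0.0, -0.004, -1.0]]
force: [-0.3, -0.9, -4.8]
opening: 0.572
grasp_force: 30.0
```

Run:
```python
from h import *
im,d=bot.capture('top')
for r in bot.trace('stone','top'):
    m=cv2.erode(r['mask'].astype(np.uint8),np.ones((2,2)))>0; P=cloud('top',d)[m&(d>0)]; P=P[P[:,2]>.1] if P[:,2].max()>.1 else P
    print(round(r['conf'],2),rect(P),P[:,2].mean().round(3))
for r in bot.trace('tray','top'):
    P=cloud('top',d)[r['mask']&(d>0)]; print('tray',rect(P[P[:,2]<.08]))
plan([(488,73,60,6)])
im,d=bot.capture('wrist'); cv2.imwrite('pics/w2.png',im[:,:,::-1])
```

```text
0.93 (array([ 401.7, -544.3]), array([177.4,  58.2]), 22.7, [[309.0, -552.0], [331.0, -605.0], [495.0, -537.0], [472.0, -483.0]]) 0.037
0.74 (array([489.9,   8.7]), array([53.6, 57.8]), 9.6, [[459.0, 33.0], [468.0, -24.0], [521.0, -15.0], [512.0, 42.0]]) 0.153
0.65 (array([ 228.7, -393. ]), array([174.2,  56.1]), 80.1, [[186.0, -474.0], [241.0, -484.0], [271.0, -312.0], [216.0, -302.0]]) 0.039
tray (array([529.9,   9.5]), array([188.8,  88.8]), 6.0, [[431.0, 44.0], [441.0, -45.0], [628.0, -25.0], [619.0, 64.0]])
t 6.0167 p [489.8  69.8 148.9] yaw_y 5.8 zax [-0.002 -0.    -1.   ] F [ 0.3  0.2 -5.2] op 0.5713121725337942 j [ -5.  27. 105.  -0.  49. -11.]
[1.1, -0.5, 29.6] -0.001
[1.1, -0.5, 29.6] -0.001
[1.1, -0.5, 29.6] -0.001
--
```

View pics/w2.png

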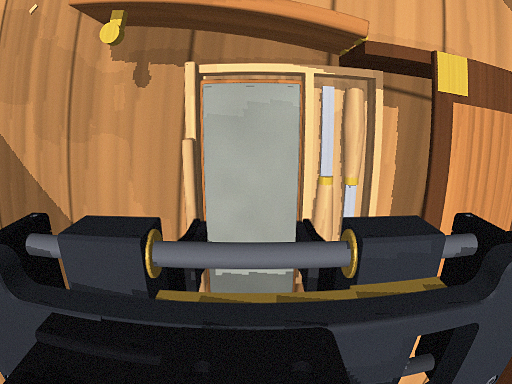

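>>> {"method": "move_arm", "body": {"increments": [{"xyz":[4,1,20],"roll":0,"grip":0},{"xyz":[3,0,25],"roll":0,"grip":0},{"xyz":[0,0,25],"roll":0,"grip":0},{"xyz":[0,0,18],"roll":0,"grip":0},{"xyz":[0,0,8],"roll":0,"grip":0}]}}

```text
time_s: 6.48
position: [0.4893, 0.077, 0.0514]
tcp_rot: [[-0.101, 0.995, -0.004], [0.995, 0.101, 0.0], [0.001, -0.004, -1.0]]
force: [-0.4, -0.2, -4.7]
opening: 0.572
grasp_force: 30.0
```

>>> {"method": "move_arm", "body": {"increments": [{"xyz":[0,0,6],"roll":0,"grip":0},{"xyz":[0,0,4],"roll":0,"grip":0},{"xyz":[0,0,2],"roll":0,"grip":0},{"xyz":[0,0,0],"roll":0,"grip":0}]}}

```text
time_s: 6.82
position: [0.4912, 0.0778, 0.0419]
tcp_rot: [[-0.102, 0.995, 0.001], [0.995, 0.102, -0.0], [-0.0, 0.001, -1.0]]
force: [-0.8, -0.7, -5.9]
opening: 0.569
grasp_force: 30.0
```

>>> {"method": "move_arm", "body": {"increments": [{"xyz":[0,0,2],"roll":0,"grip":0},{"xyz":[0,0,1.5],"roll":0,"grip":0},{"xyz":[0,0,0],"roll":0,"grip":0}]}}

```text
time_s: 7.07
position: [0.4908, 0.0781, 0.0384]
tcp_rot: [[-0.103, 0.995, 0.001], [0.995, 0.103, -0.0], [-0.0, 0.001, -1.0]]
force: [-0.4, 0.0, -5.4]
opening: 0.568
grasp_force: 30.0
```

>>> {"method": "move_arm", "body": {"increments": [{"xyz":[0,0,1.5],"roll":0,"grip":0},{"xyz":[0,0,1.5],"roll":0,"grip":0},{"xyz":[0,0,0],"roll":0,"grip":0}]}}

```text
time_s: 7.32
position: [0.4909, 0.0781, 0.0362]
tcp_rot: [[-0.103, 0.995, 0.001], [0.995, 0.103, -0.0], [-0.0, 0.001, -1.0]]
force: [-1.6, 0.4, 5.0]
opening: 0.568
grasp_force: 30.0
```

>>> {"method": "move_arm", "body": {"increments": [{"xyz":[0,0,0],"roll":0,"grip":67},{"xyz":[0,0,0],"roll":0,"grip":67},{"xyz":[0,0,0],"roll":0,"grip":67},{"xyz":[0,0,-5],"roll":0,"grip":67},{"xyz":[0,0,-25],"roll":0,"grip":67}]}}

```text
time_s: 7.73
position: [0.4884, 0.078, 0.063]
tcp_rot: [[-0.103, 0.995, -0.007], [0.995, 0.103, 0.0], [0.001, -0.007, -1.0]]
force: [0.1, -0.2, -0.3]
opening: 0.67
grasp_force: 0.0
```

>>> {"method": "move_arm", "body": {"increments": [{"xyz":[0,0,-35],"roll":0,"grip":0},{"xyz":[0,-40,-10],"roll":0,"grip":0},{"xyz":[0,-40,0],"roll":0,"grip":0},{"xyz":[0,-15,0],"roll":0,"grip":0},{"xyz":[0,0,0],"roll":0,"grip":0}]}}

```text
time_s: 8.15
position: [0.39, 0.0687, 0.1104]
tcp_rot: [[-0.103, 0.995, -0.007], [0.995, 0.103, 0.001], [0.001, -0.007, -1.0]]
force: [-0.7, 0.2, 0.5]
opening: 0.377
grasp_force: 0.0
```

Run:
```python
from h import *
plan([(406,64,120,6),(406,64,38,6)])
im,d=bot.capture('top'); cv2.imwrite('pics/t2.png',cv2.resize(im[100:260,120:300,::-1],None,fx=3,fy=3))
for r in bot.trace('stone','top'):
    m=r['mask']&(d>0); P=cloud('top',d)[m]; print(round(r['conf'],2),rect(P[(P[:,2]>.02)&(P[:,2]<.07)]),np.median(P[:,2]).round(3))
W=cloud('top',d); x,y,h=W[...,0],W[...,1],W[...,2]
m=(d>0)&(x>.38)&(x<.46)&(y>-.02)&(y<.19)&(h>.04)&(h<.058); print(rect(W[m]))
```

```text
t 8.15 p [390.   68.7 110.4] yaw_y 5.9 zax [-0.007  0.001 -1.   ] F [-0.7  0.2  0.5] op 0.37657872571461365 j [ -6.  26. 120.  -0.  35. -12.]
[-6.4, 15.4, -9.6] -0.002
--
[0.0, 0.0, 27.3] -0.0
[0.0, 0.0, 27.3] -0.0
[0.0, 0.0, 27.3] -0.0
--
0.78 (array([ 405.3, -545.6]), array([178.6,  58.3]), 20.2, [[311.0, -549.0], [332.0, -604.0], [499.0, -542.0], [479.0, -487.0]]) 0.039
0.62 (array([492.6,  15.8]), array([57.5, 59.3]), 12.8, [[458.0, 38.0], [471.0, -19.0], [527.0, -7.0], [514.0, 51.0]]) 0.045
0.61 (array([ 230.1, -393.8]), array([179.4,  59.4]), 80.4, [[186.0, -477.0], [244.0, -487.0], [274.0, -310.0], [216.0, -300.0]]) 0.04
(array([440.5,   6.3]), array([11.4, 49.2]), 6.9, [[432.0, 30.0], [438.0, -19.0], [449.0, -17.0], [443.0, 31.0]])
```

View pics/t2.png

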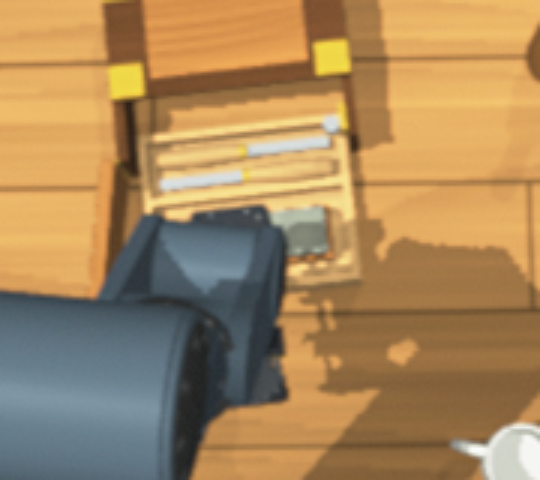

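>>> {"method": "move_arm", "body": {"increments": [{"xyz":[-3,5,24],"roll":0,"grip":0},{"xyz":[0,0,24],"roll":0,"grip":0},{"xyz":[0,0,24],"roll":0,"grip":0},{"xyz":[0,0,0],"roll":0,"grip":0},{"xyz":[0,6,0],"roll":0,"grip":0}]}}

```text
time_s: 8.67
position: [0.4068, 0.0665, 0.037]
tcp_rot: [[-0.103, 0.995, -0.004], [0.995, 0.103, 0.0], [0.001, -0.004, -1.0]]
force: [-1.0, 0.4, -0.3]
opening: 0.008
grasp_force: 0.0
```

>>> {"method": "move_arm", "body": {"increments": [{"xyz":[0,6,0],"roll":0,"grip":0},{"xyz":[0,8,0],"roll":0,"grip":0},{"xyz":[0,10,0],"roll":0,"grip":0},{"xyz":[0,12,0],"roll":0,"grip":0},{"xyz":[0,12,0],"roll":0,"grip":0}]}}

```text
time_s: 9.08
position: [0.4509, 0.072, 0.039]
tcp_rot: [[-0.104, 0.995, -0.01], [0.995, 0.104, 0.001], [0.002, -0.009, -1.0]]
force: [-6.4, -0.4, 1.2]
opening: -0.0
grasp_force: 3.6
```

>>> {"method": "move_arm", "body": {"increments": [{"xyz":[0,12,0],"roll":0,"grip":0},{"xyz":[0,12,0],"roll":0,"grip":0},{"xyz":[0,12,0],"roll":0,"grip":0},{"xyz":[0,12,0],"roll":0,"grip":0},{"xyz":[0,12,0],"roll":0,"grip":0}]}}

```text
time_s: 9.5
position: [0.5123, 0.078, 0.039]
tcp_rot: [[-0.104, 0.995, -0.006], [0.995, 0.104, 0.0], [0.001, -0.006, -1.0]]
force: [-5.9, -0.1, 0.6]
opening: 0.005
grasp_force: 3.1
```

>>> {"method": "move_arm", "body": {"increments": [{"xyz":[0,12,0],"roll":0,"grip":0},{"xyz":[0,12,0],"roll":0,"grip":0},{"xyz":[0,12,0],"roll":0,"grip":0},{"xyz":[0,8,0],"roll":0,"grip":0}]}}

```text
time_s: 9.83
position: [0.5579, 0.0825, 0.0391]
tcp_rot: [[-0.103, 0.995, -0.003], [0.995, 0.103, -0.0], [0.0, -0.003, -1.0]]
force: [-4.4, -0.5, -2.2]
opening: 0.006
grasp_force: 2.1
```

>>> {"method": "move_arm", "body": {"increments": [{"xyz":[0,6,0],"roll":0,"grip":0},{"xyz":[0,6,0],"roll":0,"grip":0},{"xyz":[0,5,0],"roll":0,"grip":0},{"xyz":[0,3,0],"roll":0,"grip":0}]}}

```text
time_s: 10.17
position: [0.5747, 0.0844, 0.0389]
tcp_rot: [[-0.104, 0.995, -0.009], [0.995, 0.104, -0.0], [0.001, -0.008, -1.0]]
force: [-9.4, -1.9, 6.3]
opening: 0.005
grasp_force: 5.4
```

>>> {"method": "move_arm", "body": {"increments": [{"xyz":[0,2,0],"roll":0,"grip":0},{"xyz":[0,2,0],"roll":0,"grip":0}]}}

```text
time_s: 10.33
position: [0.5783, 0.0847, 0.0389]
tcp_rot: [[-0.104, 0.995, -0.009], [0.995, 0.104, -0.0], [0.001, -0.009, -1.0]]
force: [-11.2, -1.2, 7.4]
opening: 0.001
grasp_force: 6.1
```

>>> {"method": "move_arm", "body": {"increments": [{"xyz":[0,2,0],"roll":0,"grip":0},{"xyz":[0,2,0],"roll":0,"grip":0},{"xyz":[0,0,0],"roll":0,"grip":0}]}}

```text
time_s: 10.58
position: [0.5831, 0.0852, 0.039]
tcp_rot: [[-0.103, 0.995, -0.007], [0.995, 0.103, -0.0], [0.001, -0.007, -1.0]]
force: [-8.5, -1.8, 5.0]
opening: 0.007
grasp_force: 4.8
```

>>> {"method": "move_arm", "body": {"increments": [{"xyz":[0,2.5,0],"roll":0,"grip":0},{"xyz":[0,2.5,0],"roll":0,"grip":0},{"xyz":[0,0,0],"roll":0,"grip":0}]}}

```text
time_s: 10.83
position: [0.5852, 0.0856, 0.0389]
tcp_rot: [[-0.104, 0.994, -0.013], [0.995, 0.104, -0.0], [0.001, -0.013, -1.0]]
force: [-13.6, -2.2, 9.4]
opening: 0.004
grasp_force: 7.6
```

>>> {"method": "move_arm", "body": {"increments": [{"xyz":[0,3,0],"roll":0,"grip":0},{"xyz":[0,3,0],"roll":0,"grip":0},{"xyz":[0,0,0],"roll":0,"grip":0}]}}

```text
time_s: 11.08
position: [0.585, 0.0856, 0.0389]
tcp_rot: [[-0.105, 0.994, -0.027], [0.994, 0.105, -0.002], [0.001, -0.027, -1.0]]
force: [-23.9, -5.1, 19.0]
opening: 0.007
grasp_force: 13.7
```

Run:
```python
from h import *
plan([])
im,d=bot.capture('side'); cv2.imwrite('pics/s3.png',cv2.resize(im[80:240,130:350,::-1],None,fx=3,fy=3))
```

```text
t 11.0833 p [585.   85.6  38.9] yaw_y 6.0 zax [-0.027 -0.002 -1.   ] F [-23.9  -5.1  19. ] op 0.007112477401646399 j [-2. 43. 93. -0. 45. -8.]
```

View pics/s3.png

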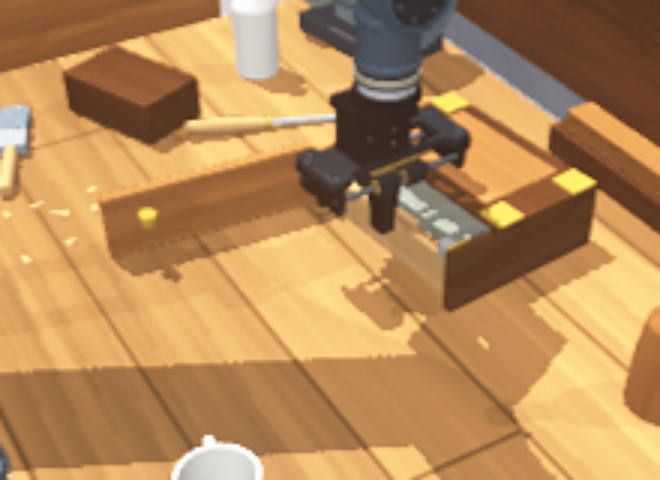

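The tray stopped at the predicted home position with the contact force rising, so it is home. Now retreat over the door to its outer side.

>>> {"method": "move_arm", "body": {"increments": [{"xyz":[0,-12,0],"roll":0,"grip":0},{"xyz":[0,-35,-10],"roll":0,"grip":0},{"xyz":[0,-25,-30],"roll":0,"grip":0},{"xyz":[0,0,-40],"roll":0,"grip":0},{"xyz":[0,0,-40],"roll":0,"grip":0}]}}

```text
time_s: 11.55
position: [0.5246, 0.0787, 0.1596]
tcp_rot: [[-0.102, 0.995, -0.0], [0.995, 0.102, 0.0], [0.0, -0.0, -1.0]]
force: [1.3, -0.2, 0.5]
opening: 0.005
grasp_force: 0.0
```

Run:
```python
from h import *
plan([(404,285,165,None),(404,285,58,None)])
im,d=bot.capture('top')
W=cloud('top',d); x,y,h=W[...,0],W[...,1],W[...,2]
m=(d>0)&(x>.28)&(x<.55)&(y>.2)&(y<.3)&(h>.078)&(h<.09); print('door',rect(W[m]))
m=(d>0)&(x>.55)&(x<.65)&(y>-.03)&(y<.19)&(h>.04)&(h<.075); print('front',rect(W[m]))
for r in bot.trace('stone','top')[:4]:
    P=W[r['mask']&(d>0)]; print(round(r['conf'],2),rect(P),np.median(P[:,2]).round(3))
```

```text
t 11.55 p [524.6  78.7 159.6] yaw_y 5.9 zax [-0.  0. -1.] F [ 1.3 -0.2  0.5] op 0.005090417065503384 j [-4. 28. 99.  0. 53. -9.]
[36.3, -16.5, -0.9] 0.0
[36.3, -16.5, -0.9] 0.0
[36.3, -16.5, -0.9] 0.0
[36.3, -16.5, -0.9] 0.0
[36.3, -16.5, -0.9] 0.0
[36.3, -16.5, -0.9] 0.0
--
[0.0, 0.0, 35.7] 0.0
[0.0, 0.0, 35.7] 0.0
[0.0, 0.0, 35.7] 0.0
--
door (array([0., 0.]), array([0., 0.]), 0.0, [[0.0, 0.0], [0.0, 0.0], [0.0, 0.0], [0.0, 0.0]])
front (array([619.8,  79.4]), array([ 56.7, 221.1]), 3.7, [[584.0, 188.0], [599.0, -33.0], [655.0, -29.0], [641.0, 192.0]])
0.9 (array([ 409.9, -553.1]), array([182.7,  74.7]), 20.2, [[311.0, -550.0], [337.0, -620.0], [509.0, -557.0], [483.0, -487.0]]) 0.039
0.89 (array([ 230.5, -399.3]), array([189.5,  65.9]), 79.0, [[180.0, -486.0], [245.0, -499.0], [281.0, -313.0], [216.0, -300.0]]) 0.04
0.75 (array([646.1,  30.3]), array([29.3, 45.6]), 6.0, [[629.0, 51.0], [634.0, 6.0], [663.0, 9.0], [658.0, 55.0]]) 0.043
```

Door hidden by the arm in this view; moving on.

>>> {"method": "move_arm", "body": {"increments": [{"xyz":[36,-16.5,0],"roll":0,"grip":0},{"xyz":[36,-16.5,0],"roll":0,"grip":0},{"xyz":[36,-16.5,0],"roll":0,"grip":0},{"xyz":[36,-16.5,0],"roll":0,"grip":0},{"xyz":[36,-16.5,0],"roll":0,"grip":0}]}}

```text
time_s: 12.07
position: [0.426, 0.2511, 0.159]
tcp_rot: [[-0.102, 0.995, 0.005], [0.995, 0.102, 0.002], [0.001, 0.005, -1.0]]
force: [0.5, 0.8, 1.0]
opening: 0.005
grasp_force: 0.0
```

>>> {"method": "move_arm", "body": {"increments": [{"xyz":[36,-16.5,0],"roll":0,"grip":0},{"xyz":[0,0,0],"roll":0,"grip":0},{"xyz":[0,0,0],"roll":0,"grip":0}]}}

```text
time_s: 12.32
position: [0.4051, 0.2857, 0.1588]
tcp_rot: [[-0.108, 0.994, 0.003], [0.994, 0.108, 0.001], [0.001, 0.004, -1.0]]
force: [0.4, 0.1, 0.3]
opening: 0.003
grasp_force: 0.0
```

Run:
```python
from h import *
plan([(404,285,58,None)])
im,d=bot.capture('top')
W=cloud('top',d); x,y,h=W[...,0],W[...,1],W[...,2]
m=(d>0)&(x>.28)&(x<.58)&(y>.195)&(y<.3)&(h>.078)&(h<.09); print('door',m.sum(),rect(W[m]))
m=(d>0)&(x>.55)&(x<.63)&(y>-.03)&(y<.19)&(h>.04)&(h<.056); print('front',rect(W[m]))
im,d=bot.capture('side')
W=cloud('side',d); x,y,h=W[...,0],W[...,1],W[...,2]
m=(d>0)&(x>.28)&(x<.58)&(y>.195)&(y<.27)&(h>.02)&(h<.08); print('door in',m.sum(),rect(W[m]))
```

```text
t 12.3167 p [405.1 285.7 158.8] yaw_y 6.2 zax [ 0.003  0.001 -1.   ] F [0.4 0.1 0.3] op 0.002509683355257704 j [ 22.  26. 104.  -0.  50.  16.]
[-0.2, -0.4, 33.6] 0.0
[-0.2, -0.4, 33.6] 0.0
[-0.2, -0.4, 33.6] 0.0
--
door 438 (array([444.1, 229.8]), array([ 25.1, 269.7]), 83.9, [[309.0, 232.0], [577.0, 203.0], [579.0, 228.0], [311.0, 257.0]])
front (array([616.7,  85.3]), array([ 45.6, 213.4]), 6.5, [[582.0, 189.0], [606.0, -23.0], [652.0, -18.0], [627.0, 194.0]])
door in 1067 (array([443.2, 210.3]), array([ 48.2, 273.3]), 84.5, [[305.0, 199.0], [577.0, 173.0], [582.0, 221.0], [309.0, 247.0]])
```

>>> {"method": "move_arm", "body": {"increments": [{"xyz":[0,0,33],"roll":0,"grip":0},{"xyz":[0,0,33],"roll":0,"grip":0},{"xyz":[0,0,32],"roll":0,"grip":0},{"xyz":[0,0,0],"roll":0,"grip":0}]}}

```text
time_s: 12.75
position: [0.4034, 0.2805, 0.0552]
tcp_rot: [[-0.1, 0.995, -0.009], [0.995, 0.1, -0.004], [-0.003, -0.009, -1.0]]
force: [-0.8, -0.7, 1.1]
opening: 0.005
grasp_force: 0.0
```

```bash
cat >> h.py <<'E'
def arc(angs,off=33,r=175):
    t=np.radians(6); c,s=np.cos(t),np.sin(t); out=[]
    for a in np.radians(angs):
        q=r*np.array([-np.sin(a),-np.cos(a)])+off*np.array([-np.cos(a),np.sin(a)])
        out.append((566+c*q[0]-s*q[1],213+s*q[0]+c*q[1],60,None))
    return out
E
python3 -c "
from h import *
a=list(range(98,-1,-6)); w=arc(a); print(np.round(w[::4],0).tolist() if 0 else [tuple(np.round(v[:2])) for v in w[::4]]); plan(w)"|grep -v -e --
```

```text
[(np.float64(392.0), np.float64(252.0)), (np.float64(391.0), np.float64(178.0)), (np.float64(421.0), np.float64(110.0)), (np.float64(475.0), np.float64(60.0)), (np.float64(545.0), np.float64(36.0))]
t 12.75 p [403.4 280.5  55.2] yaw_y 5.7 zax [-0.009 -0.004 -1.   ] F [-0.8 -0.7  1.1] op 0.004534590777311389 j [ 22.  37. 108.  -0.  36.  16.]
[-27.2, -13.9, -4.8] 0.0
[-18.0, -4.9, 0.0] 0.0
[-18.4, -3.0, 0.0] 0.0
[-18.6, -1.1, 0.0] 0.0
[-18.6, 0.8, 0.0] 0.0
[-18.4, 2.8, 0.0] 0.0
[-18.0, 4.7, 0.0] 0.0
[-17.4, 6.6, 0.0] 0.0
[-16.7, 8.3, 0.0] 0.0
[-15.7, 10.0, 0.0] 0.0
[-14.6, 11.6, 0.0] 0.0
[-13.3, 13.1, 0.0] 0.0
[-11.8, 14.4, 0.0] 0.0
[-10.3, 15.6, 0.0] 0.0
[-8.6, 16.6, 0.0] 0.0
[-6.8, 17.4, 0.0] 0.0
[-4.9, 18.0, 0.0] 0.0
```

>>> {"method": "move_arm", "body": {"increments": [{"xyz":[-13,-7,-2],"roll":0,"grip":0},{"xyz":[-14,-7,0],"roll":0,"grip":0},{"xyz":[-18,-5,0],"roll":0,"grip":0},{"xyz":[-18,-3,0],"roll":0,"grip":0},{"xyz":[-18.5,-1,0],"roll":0,"grip":0}]}}

```text
time_s: 13.17
position: [0.3923, 0.1987, 0.0636]
tcp_rot: [[-0.101, 0.995, 0.004], [0.995, 0.101, 0.001], [0.0, 0.004, -1.0]]
force: [0.9, 0.8, -0.0]
opening: 0.005
grasp_force: 0.4
```

>>> {"method": "move_arm", "body": {"increments": [{"xyz":[-18.5,1,0],"roll":0,"grip":0},{"xyz":[-18.5,3,0],"roll":0,"grip":0},{"xyz":[-18,4.5,0],"roll":0,"grip":0}]}}

```text
time_s: 13.42
position: [0.4065, 0.1443, 0.0637]
tcp_rot: [[-0.101, 0.995, 0.003], [0.995, 0.101, 0.0], [0.0, 0.003, -1.0]]
force: [0.8, 0.9, 0.1]
opening: 0.007
grasp_force: 0.4
```

>>> {"method": "move_arm", "body": {"increments": [{"xyz":[-17.5,6.5,0],"roll":0,"grip":0},{"xyz":[-17,8,0],"roll":0,"grip":0},{"xyz":[-16,10,0],"roll":0,"grip":0},{"xyz":[-14.5,11.5,0],"roll":0,"grip":0},{"xyz":[-13,13,0],"roll":0,"grip":0}]}}

```text
time_s: 13.83
position: [0.463, 0.0712, 0.0637]
tcp_rot: [[-0.1, 0.995, 0.002], [0.995, 0.1, -0.0], [-0.0, 0.002, -1.0]]
force: [-0.2, 1.5, -0.1]
opening: 0.006
grasp_force: 0.3
```

Run:
```python
from h import *
plan(arc([32,26,20,14,9,5]))
im,d=bot.capture('side'); cv2.imwrite('pics/s4.png',cv2.resize(im[80:240,130:350,::-1],None,fx=3,fy=3))
```

```text
t 13.8333 p [463.   71.2  63.7] yaw_y 5.7 zax [ 0.002 -0.    -1.   ] F [-0.2  1.5 -0.1] op 0.005726269063656881 j [ -5.  35. 112.   0.  33. -11.]
[-0.7, -3.4, 3.7] 0.0
--
[-11.8, 14.4, 0.0] 0.0
--
[-10.3, 15.6, 0.0] 0.0
--
[-8.6, 16.6, 0.0] 0.0
--
[-5.8, 14.4, 0.0] 0.0
--
[-3.7, 11.9, 0.0] 0.0
--
```

View pics/s4.png

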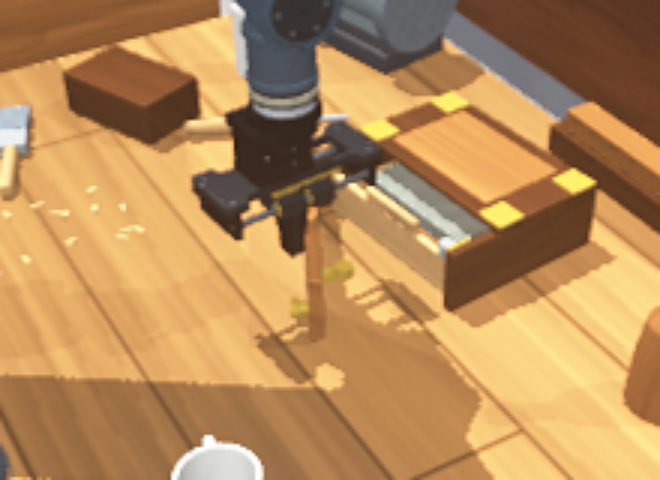

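The picture shows the door (at about (315,280)) swinging with the fingers, and the tray home with the stone in it. Continue.

>>> {"method": "move_arm", "body": {"increments": [{"xyz":[-12,12,0],"roll":0,"grip":0},{"xyz":[-10,15,0],"roll":0,"grip":0},{"xyz":[-8.5,16.5,0],"roll":0,"grip":0},{"xyz":[-6,14,0],"roll":0,"grip":0},{"xyz":[-3.5,8,0],"roll":0,"grip":0}]}}

```text
time_s: 14.3
position: [0.5337, 0.0388, 0.0637]
tcp_rot: [[-0.1, 0.995, 0.005], [0.995, 0.1, -0.001], [-0.001, 0.005, -1.0]]
force: [-0.1, -0.0, 0.7]
opening: 0.003
grasp_force: 0.0
```

>>> {"method": "move_arm", "body": {"increments": [{"xyz":[-2,5,0],"roll":0,"grip":0},{"xyz":[-1,5,0],"roll":0,"grip":0},{"xyz":[0,4,0],"roll":0,"grip":0}]}}

```text
time_s: 14.55
position: [0.5438, 0.0386, 0.0623]
tcp_rot: [[-0.103, 0.995, -0.003], [0.995, 0.103, -0.0], [-0.0, -0.003, -1.0]]
force: [-7.1, -4.8, 4.3]
opening: 0.006
grasp_force: 4.0
```

>>> {"method": "move_arm", "body": {"increments": [{"xyz":[0,4,0],"roll":0,"grip":0},{"xyz":[0,3,0],"roll":0,"grip":0},{"xyz":[0,3,0],"roll":0,"grip":0},{"xyz":[0,0,0],"roll":0,"grip":0}]}}

```text
time_s: 14.88
position: [0.5505, 0.0393, 0.0617]
tcp_rot: [[-0.104, 0.995, -0.009], [0.995, 0.104, -0.001], [-0.0, -0.009, -1.0]]
force: [-5.9, -5.5, 4.1]
opening: 0.007
grasp_force: 3.5
```

>>> {"method": "move_arm", "body": {"increments": [{"xyz":[0,3,0],"roll":0,"grip":0},{"xyz":[0,3,0],"roll":0,"grip":0},{"xyz":[0,0,0],"roll":0,"grip":0}]}}

```text
time_s: 15.13
position: [0.56, 0.0408, 0.0619]
tcp_rot: [[-0.103, 0.995, -0.001], [0.995, 0.103, 0.0], [0.0, -0.001, -1.0]]
force: [-1.1, -1.1, -0.1]
opening: 0.004
grasp_force: 0.3
```

>>> {"method": "move_arm", "body": {"increments": [{"xyz":[0,3,0],"roll":0,"grip":0},{"xyz":[0,3,0],"roll":0,"grip":0},{"xyz":[0,0,0],"roll":0,"grip":0}]}}

```text
time_s: 15.38
position: [0.5604, 0.041, 0.0618]
tcp_rot: [[-0.105, 0.994, -0.014], [0.994, 0.105, -0.001], [0.001, -0.014, -1.0]]
force: [-11.1, -5.2, 9.2]
opening: 0.001
grasp_force: 6.6
```

Firm stop: shut. Back off straight, rise, and check.

>>> {"method": "move_arm", "body": {"increments": [{"xyz":[0,-10,0],"roll":0,"grip":0},{"xyz":[0,-35,0],"roll":0,"grip":0},{"xyz":[0,-35,-20],"roll":0,"grip":0},{"xyz":[0,-10,-40],"roll":0,"grip":0},{"xyz":[0,0,-40],"roll":0,"grip":0}]}}

```text
time_s: 15.8
position: [0.4711, 0.033, 0.1612]
tcp_rot: [[-0.103, 0.995, -0.011], [0.995, 0.103, 0.002], [0.003, -0.01, -1.0]]
force: [1.2, 0.5, -0.2]
opening: 0.006
grasp_force: 0.0
```

>>> {"method": "move_arm", "body": {"increments": [{"xyz":[-40,0,-10],"roll":0,"grip":0},{"xyz":[-40,0,0],"roll":0,"grip":0},{"xyz":[-40,0,0],"roll":0,"grip":0},{"xyz":[-40,0,0],"roll":0,"grip":0},{"xyz":[0,0,0],"roll":0,"grip":0}]}}

```text
time_s: 16.22
position: [0.4972, -0.1345, 0.1731]
tcp_rot: [[-0.098, 0.995, 0.007], [0.995, 0.098, -0.006], [-0.006, 0.006, -1.0]]
force: [0.3, 0.6, 0.6]
opening: 0.005
grasp_force: 0.0
```

Run:
```python
from h import *
plan([])
im,d=bot.capture('top')
W=cloud('top',d); x,y,h=W[...,0],W[...,1],W[...,2]
m=(d>0)&(x>.35)&(x<.64)&(y>-.1)&(y<.3)&(h>.078)&(h<.095); print('door',m.sum(),rect(W[m]))
im2,_=bot.capture('side')
a=cv2.resize(im[60:260,100:300],(400,400)); b=cv2.resize(im2[80:250,160:360],(400,400))
cv2.imwrite('pics/f.png',np.hstack([a,b])[:,:,::-1])
```

```text
t 16.2167 p [ 497.2 -134.5  173.1] yaw_y 5.6 zax [ 0.007 -0.006 -1.   ] F [0.3 0.6 0.6] op 0.005091987297293299 j [-28.  26. 101.  -0.  53. -33.]
door 496 (array([607. ,  87.6]), array([ 89. , 259.2]), 5.5, [[550.0, 212.0], [575.0, -46.0], [664.0, -37.0], [639.0, 221.0]])
```

View pics/f.png

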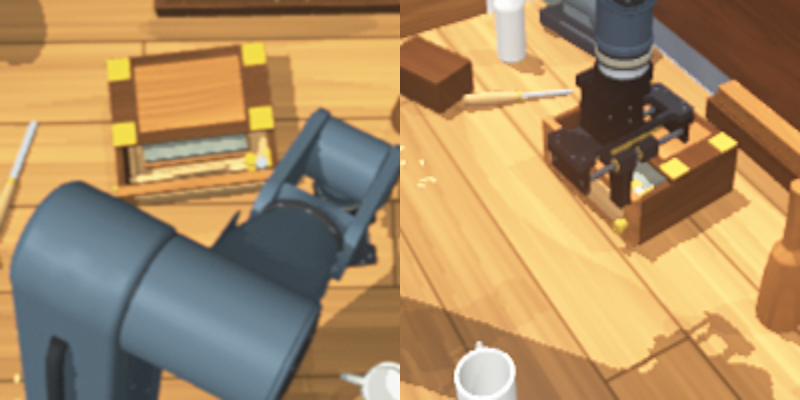

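The top view shows the door closed flush along the cabinet front (parallel at about 5.5–6°), with the stone lying flat in the homed tray. The mallet is untouched at its place, and so is the gouge.

```bash
python3 -c "
from rig import bot
print(bot.hand_in())"
```

```text
the job is handed in; nothing more can be done
None
```

The stone lies flat, face up, in the front compartment, the tray is fully home, and the door is shut flush past its catch; I handed the job in at about 16 s with the arm clear and saw no sign that the mallet or gouge had moved.

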